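# Unlock the tilting supply bin and hold it open at the mark

## Task

Pull the red-headed transit pin up out of its socket beside the steel tilting bin and stand it in the blue cup. Then pull the bin's black handle towards the robot until the white pointer stands over the orange mark, and keep it there: the bin springs shut when let go, so finish while still holding it on the mark. Leave the mask dome, vial, buckle and penlight where they are.

Things in the scene. Friction and masses are not known exactly. Their poses are not given: they have to be found in the camera images.
- housing: Fixed frame of the bin. Origin on the counter straight below the hinge line; x points into the bin, away from the robot, y along the hinge, z up. Base plate x -50 to 160, y -150 to 150 mm, 10 mm thick. Low shelf over the rear from x = 85 mm, top at z = 198 mm, cartons on it to z = 228 mm. Rail for the mark: x -90 to 130, y = 125 mm, top z = 153 mm.
- bin: Steel bin 200 mm wide, front panel 110 mm high, hinged at the panel's foot. Origin on the hinge line, 45 mm above the counter, housing x = y = 0. Closed: axes as the housing's. Tips forward (top to the housing's -x) up to 0.68 rad; a spring and its weight shut it, about 5 to 15 N at the handle. While the pin is in its socket a lug at the bin's -y edge strikes it within 0.1 rad.
- bin_handle (a point): Centre of the handle: black rubber bar, 14 mm diameter, 80 mm long along y, on two posts 100 mm apart, 45 mm above the front panel's top edge, free in front and behind for fingers. 155 mm from the hinge line: closed, it is straight above the hinge, 200 mm above the counter; as the bin tips it moves on an arc of that radius.
- bin_pointer (a point): Point on the flat white pointer fixed to the bin, reaching out over the rail: 125 mm to the +y side of the handle's centre and also 155 mm from the hinge line, so it moves exactly as the handle does. Pointer 5 mm wide along x, 4 mm thick.
- mark: Orange clip on the rail, 20 mm long along the housing's x, 32 mm wide, 6 mm thick. Origin at the centre of its underside, on the rail; axes as the housing's. It sits 35 to 80 mm in front of the hinge line (housing -x). The pointer passes above it, and is on the mark while it is over the clip's 20 mm length.
- pin_center (a point): Half-way up the loose transit pin: 185 mm long, about 110 g, steel shaft 12 mm diameter, on top a red square head 20 x 20 x 45 mm, its middle 70 mm above this point. Site z is the axis, x and y across the flats, at the start about as the housing's. At the start it stands in the grey square socket at the bin's -y side, 50 mm deep, 15 mm wide hole, socket top 100 mm above the counter.
- pin_foot (a point): Centre of the lower end of the transit pin, 92.5 mm below its half-way point.
- cup_in (a point): Centre of the inner floor of the upright blue cup, fixed to the counter, this point 6 mm above it. Cup 110 mm high, 54 mm outer and 46 mm inner diameter, on an 80 mm square foot plate. It may be on the left or right side. The pin put in it stands or leans.
- mask: Black rubber mask dome, 76 mm diameter, 62 mm high, origin at the centre of its underside. Bystander.
- vial: Amber vial with white cap, 26 mm diameter, 61 mm high, origin at the centre of its underside. Bystander.
- buckle: Green plastic buckle block, about 65 x 30 x 17 mm, origin at its underside. Bystander.
- penlight: Chrome penlight lying down, 135 mm long, 15 mm thick, along its x axis, origin at its underside near the middle. Bystander.
Mind the look-alikes: they are no part of the job. Leave any green look-alike of the part that bears pin_center alone. Leave any yellow look-alike of the part that bears cup_in alone.

How it is judged:
On the way, in this order (a step that is already met when the one before it is completed fails the run):
1. the pin is lifted right out of its socket (z of pin_foot in the frame of housing above 0.105 m), for 0.1 s.
2. the pin stands in the blue cup, let go (horizontal distance between pin_foot and cup_in below 0.025 m and height (world z) of pin_foot below 0.03 m and angle between pin_center's own z axis and vertical below 0.5 rad and contact force between the fingers and pin below 0.1 N), for 0.3 s.
3. the bin is pulled out until its pointer is over the orange mark, and kept there for half a second (x of bin_pointer in the frame of mark between -0.01 and 0.01 m and contact force between any of the fingers, the arm and bin above 2 N), for 0.5 s.
At the end, for the whole second after the job is handed in: The pointer stays within 10 mm of the mark's centre along the rail (over the 20 mm orange clip), the bin at rest and held by the robot alone (at least 2 N between robot and bin, the pin not touching it); the pin is in the blue cup, foot within 25 mm of its axis and below 30 mm, not held (all of step 2 and all of step 3 and angular speed of bin below 0.1 rad/s and contact force between bin and pin below 0.1 N); the arm keeps its last pose, push and grip.
It fails at once if the black mask dome is moved more than 30 mm (distance of mask from where it was at the start of the episode above 0.03 m).
It fails at once if the amber vial is moved more than 30 mm (distance of vial from where it was at the start of the episode above 0.03 m).
It fails at once if the green buckle block is moved more than 30 mm (distance of buckle from where it was at the start of the episode above 0.03 m).
It fails at once if the penlight is moved more than 30 mm (distance of penlight from where it was at the start of the episode above 0.03 m).
It fails at once if the vial is tipped (angle between vial's own z axis and vertical above 0.6 rad).
It also fails if it takes over 51 s, if anything falls off the work surface, if the arm or the gripper's body presses on something with over 40 N, if the wrist force passes 120 N, or if a joint passes its speed limit or range.

## Robot

A 6-joint arm with a two-finger parallel gripper is mounted at the origin on the work surface. World frame = base frame: x ahead of the robot, y to its left, z up, the work surface at z = 0. Lengths are in m, angles in rad, forces in N, time in s.
With the tool pointing down it reaches from about 0.35 to 0.975 m from the base axis. Payload 4.9 kg.
Tool frame: the origin (TCP) lies midway between the tips of the shut fingers; the grasp point (between the pads) lies 19 mm behind it; z points along the fingers, y is the direction in which the jaws open and shut (so a half turn about z gives the same grasp; the last joint's range is limited). The gripper opens to 85 mm and grips with 20 to 120 N. Pads are 22 mm wide; open, the fingers measure 114 mm over their backs; the gripper's body (76 mm by 85 mm) begins 54 mm behind the grasp point. The pads swing forward as they close: fully open they stand 13 mm farther back than shut.
Start: joints at [1.018, 0.053, 1.613, -0, 1.476, -0.119], TCP at [0.263, 0.567, 0.231] pointing down, gripper open.
Joint ranges: [-3.01, 3.01], [-1.01, 2.22], [0.06, 2.58], [-1.02, 4.17], [0.09, 2.62], [-3.14, 3.14]. Speed limits (rad/s): [2.57, 2.57, 3.14, 3.14, 3.14, 3.14].

## Interface

Orientations are given as a rotation vector (axis times angle).
In Python, from station import ctrl gives the robot as it stands.
- The arm moves only by the tool apply_moves, never from a script. Its argument "rows" is a list of rows, each a list of 6 numbers: the shift along the tool's x, y, z in cm, then the turn, a rotation vector about the tool's x, y, z in units of 5 degrees (1.0 is 5 degrees). In form: [[x, y, z, rx, ry, rz], ...]. A call has 1 to 20 rows; each row is the pose to reach, as a shift and turn from the pose measured when the call began, along the tool's axes at that moment; what a row does not reach only later rows make up. A row lasts 1/10 s, in which the tool goes at most 50 mm and 8.59 degrees, less where a joint would pass 70% of its speed; a pose out of reach is approached as far as the arm can. A call with a gripper value outside its range is refused whole. "grip" is the closure, from 0 (fully open) to 1 (shut), set as the call begins (left out, the last holds). The fingers move at their own pace and stop on an object; "squeeze" is the grip in N (left out, the last holds). Time passes only in rows, so rows that repeat a pose let the fingers close. It gives the time, the measured TCP pose, the force and the opening at its end, in the units of the state.
- ctrl.get_obs(): the state, without advancing time (a new reading comes with each control period).
- ctrl.get_image(name): name is "side" or "top" or "wrist"; returns a dict with "color" (400x640x3 uint8, blue, green, red), "mtx" (3x3 intrinsics, pixels), "D" ([k1, k2, p1, p2, k3] as OpenCV has them; the pictures are not rectified), "rvec" (rotation vector, rad) and "tvec" (3), from world to camera coordinates, as OpenCV has them. Camera axes: x right, y down, z forward; pixel columns grow to the right and rows downward; lengths in m; the calibration is good to about 2 mm. A picture is of the moment at which its call begins. There is no depth.
- ctrl.finish_job(): hands the job in, once; it reports no verdict.
The state is a dict: "t": time; "q": joint angles; "dq": joint speeds; "effort": joint torques, N m; "tool_pos": TCP position; "tool_rot": TCP orientation; "contact_force": force on the tool from outside, world axes, zero at the start; "wrist_torque": the same for the moment, N m; "opening": finger opening in m.
Only numpy, scipy, OpenCV 4.12 (cv2) and the standard library are available. Lean on these libraries where they do the work, as an engineer would, in place of code of your own. Each camera call takes 0.05 s, during which the arm holds its last target.

## Working session

There is one attempt and no reset: what is moved stays moved. The work goes in short steps, Python scripts to look and compute and a tool call to move; the robot and the scene stay as the last step left them, time stands still between calls to the robot, and variables do not carry over. Pictures are saved under pics/ and viewed, and the job is handed in when it is done.

Besides the shell and the picture viewer there is one more tool, called as name(argument=value, ...) on one line, values as JSON. apply_moves: Moves the arm, as the interface text tells. Its arguments: {"type":"object","properties":{"rows":{"type":"array","items":{"type":"array","items":{"type":"number"}}},"grip":{"type":"number"},"squeeze":{"type":"number"}},"required":["rows"]}

```bash
mkdir -p pics; ls; cat > h.py <<'E'
import numpy as np, cv2
from station import ctrl
def grab(n,tag):
    d=ctrl.get_image(n); cv2.imwrite(f'pics/{tag}.png',d['color']); np.savez(f'{tag}.npz',**{k:np.array(v) for k,v in d.items()}); return d
def load(tag): return dict(np.load(f'{tag}.npz'))
def ray(d,uv):
    p=cv2.undistortPoints(np.array([[uv]],float),d['mtx'],d['D'])[0,0]
    R=cv2.Rodrigues(np.array(d['rvec'],float))[0]; t=np.array(d['tvec'],float).ravel()
    return -R.T@t, R.T@np.array([p[0],p[1],1.])
def onz(d,uv,z):
    o,r=ray(d,uv); return o+r*(z-o[2])/r[2]
def tri(d1,u1,d2,u2):
    a,r=ray(d1,u1); b,s=ray(d2,u2); r/=np.linalg.norm(r); s/=np.linalg.norm(s)
    x=np.linalg.lstsq(np.c_[r,-s],b-a,rcond=None)[0]; p=a+r*x[0]; q=b+s*x[1]
    return (p+q)/2, np.linalg.norm(p-q)
def proj(d,P):
    return cv2.projectPoints(np.array(P,float).reshape(-1,1,3),d['rvec'],d['tvec'],d['mtx'],d['D'])[0].reshape(-1,2)
E
python3 - <<'E'
from h import *
for n in ['side','top','wrist']:
    d=grab(n,n+'0'); print(n,ray(d,(320,200)))
print(ctrl.get_obs())
E
```

```text
pics
side (array([ 0.12072238, -0.48403581,  0.8108221 ]), array([ 0.39922642,  0.53530169, -0.7443732 ]))
top (array([0.3565416 , 0.00828033, 0.89195046]), array([ 0.11720836, -0.01961344, -0.99302852]))
wrist (array([0.19031318, 0.60062876, 0.37259587]), array([ 0.29903719, -0.14925914, -0.94280716]))
{'t': 0.15, 'q': array([ 1.01801429e+00,  5.32363222e-02,  1.61398134e+00,  3.25578637e-05,
        1.47604572e+00, -1.18996449e-01]), 'dq': array([-0.00125612, -0.00119422, -0.00564845, -0.00023696, -0.00029573,
        0.00095465]), 'effort': array([-4.39504956e-04, -3.94243348e+01, -3.70719910e+01, -1.78935638e-04,
        4.67418227e-03, -8.28405717e-06]), 'tool_pos': array([0.26241838, 0.56669035, 0.23032453]), 'tool_rot': array([-6.75938450e-01, -3.06741806e+00,  2.46048983e-03]), 'contact_force': array([-0.04234546,  0.23077024,  0.71550478]), 'wrist_torque': array([-0.00791126, -0.01549873, -0.04832402]), 'opening': 0.08553454672461064}
```

View pics/side0.png

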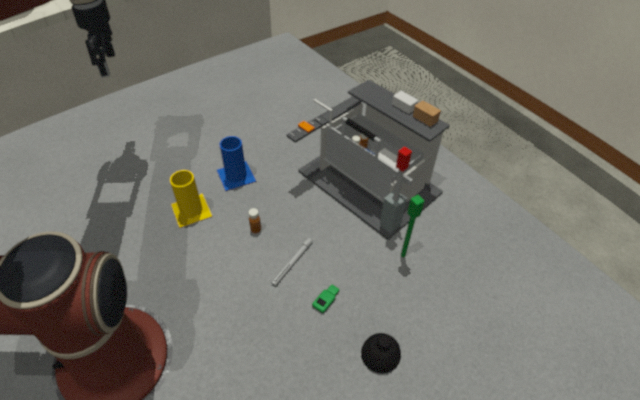

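View pics/top0.png

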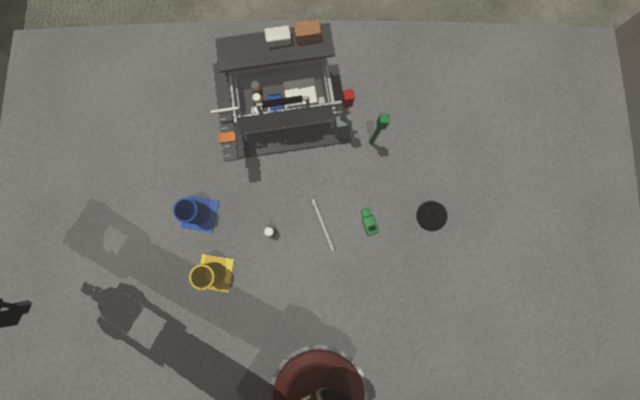

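View pics/wrist0.png

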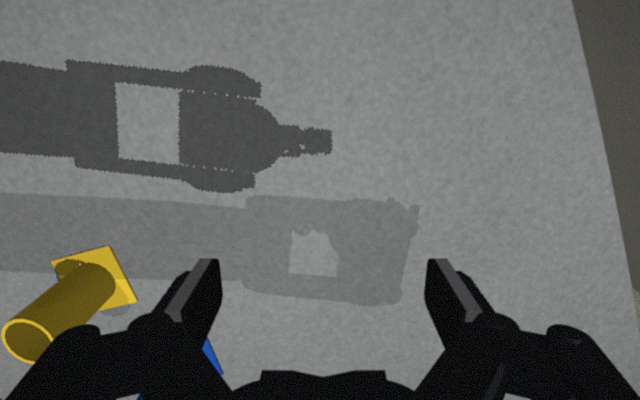

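Top view: the red pin head is at (348,98) and its green look-alike at (383,120). The blue cup mouth is at (185,209) and the yellow look-alike at (202,277). The orange mark is at (227,137), the white pointer near (225,110) and the black handle bar near (283,101). Next I enlarge to confirm these and measure.

```bash
python3 - <<'E'
from h import *
s=load('side0');t=load('top0')
def blobs(d,lo,hi,mn=15):
    h=cv2.cvtColor(d['color'],cv2.COLOR_BGR2HSV)
    m=cv2.inRange(h,np.array(lo),np.array(hi)); n,l,st,c=cv2.connectedComponentsWithStats(m)
    return [(c[i].round(1).tolist(),st[i].tolist()) for i in range(1,n) if st[i,4]>=mn],l
for n,d in (('side',s),('top',t)):
    for k,lo,hi in (('red',(0,190,110),(4,255,255)),('red2',(175,180,90),(180,255,255)),('blue',(105,150,40),(125,255,255)),('orange',(6,180,180),(16,255,255)),('green',(50,120,40),(80,255,255))):
        print(n,k,blobs(d,lo,hi)[0])
a=cv2.resize(t['color'][10:170,200:400],(800,640),interpolation=cv2.INTER_CUBIC)[:600]
b=cv2.resize(s['color'][75:250,270:470],(686,600),interpolation=cv2.INTER_CUBIC)
cv2.imwrite('pics/tc.png',a);cv2.imwrite('pics/sc.png',b)
E
```

```text
side red [([404.8, 151.4], [399, 147, 12, 9, 67])]
side red2 []
side blue [([233.8, 164.5], [218, 137, 37, 53, 1192])]
side orange []
side green [([412.8, 215.8], [402, 195, 22, 62, 401]), ([325.7, 298.1], [313, 285, 26, 27, 335])]
top red []
top red2 []
top blue [([274.7, 96.3], [270, 95, 10, 3, 15])]
top orange []
top green []
```

View pics/tc.png

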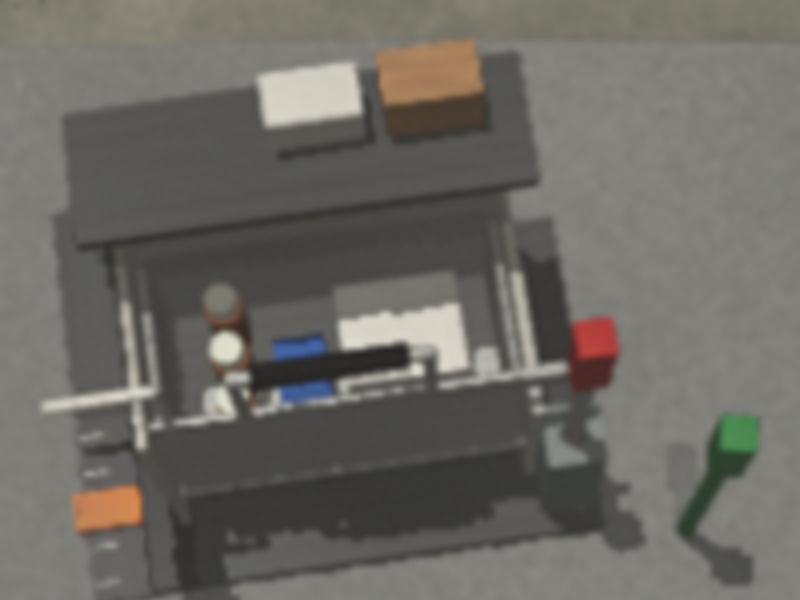

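View pics/sc.png

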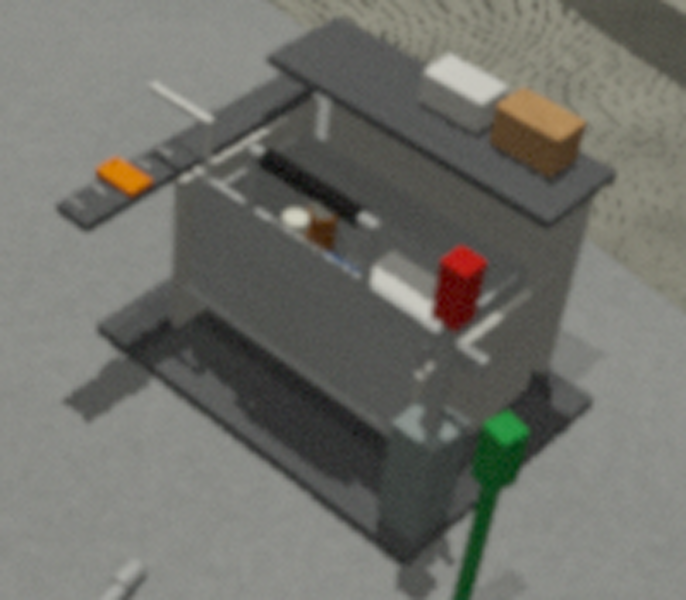

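The crops confirm the targets. The red square-headed pin (top 348.7,94; side 404.7,152) stands in the grey socket on the bin's right edge. The green one stands free on the counter. The blue cup has a blue foot plate. Now triangulation.

```bash
python3 - <<'E'
from h import *
s=load('side0');t=load('top0')
T=lambda x,y:(200+(x+.5)/4-.5,10+(y+.5)/4-.5)
S=lambda x,y:(270+(x+.5)/3.43-.5,75+(y+.5)/3.43-.5)
P={}
for n,a,b in (('pinhead',(595,338),(462,263)),('hL',(250,376),(268,158)),('hR',(410,354),(358,210)),('mark',(108,506),(124,174)),('ptip',(43,407),(153,86)),('shelfFR',(537,184),(548,217))):
    P[n],e=tri(t,T(*a),s,S(*b)); print(n,P[n].round(4),round(e,4))
d=P['hL']-P['hR']; print('yaw of y',np.arctan2(-d[0],d[1]),np.linalg.norm(d))
d=P['ptip']-P['hR'];print(np.arctan2(-d[0],d[1]))
# base plate front corners z=.01
for u in ((150,597),(605,527)): print('base',onz(t,T(*u),.01).round(4))
print('shelf',onz(t,T(80,246),.198).round(4),onz(t,T(537,186),.198).round(4))
for n,d,x,y,w,h in(('t',t,160,180,90,120),('s',s,150,120,120,120)):
    k=600//h; cv2.imwrite(f'pics/cup_{n}.png',cv2.resize(d['color'][y:y+h,x:x+w],None,fx=k,fy=k,interpolation=cv2.INTER_CUBIC))
E
```

```text
pinhead [ 0.636  -0.0606  0.2339] 0.0009
hL [0.6323 0.1076 0.2   ] 0.0004
hR [0.6384 0.028  0.2097] 0.0009
mark [0.5771 0.1865 0.1606] 0.0016
ptip [0.6166 0.2104 0.2011] 0.0004
shelfFR [ 0.7337 -0.0373  0.2034] 0.0029
yaw of y 0.07739244616470502 0.08041237309673081
0.11887040276593139
base [0.5649 0.1951 0.01  ]
base [ 0.6073 -0.0878  0.01  ]
shelf [0.7036 0.1956 0.198 ] [ 0.734  -0.0369  0.198 ]
```

View pics/cup_t.png

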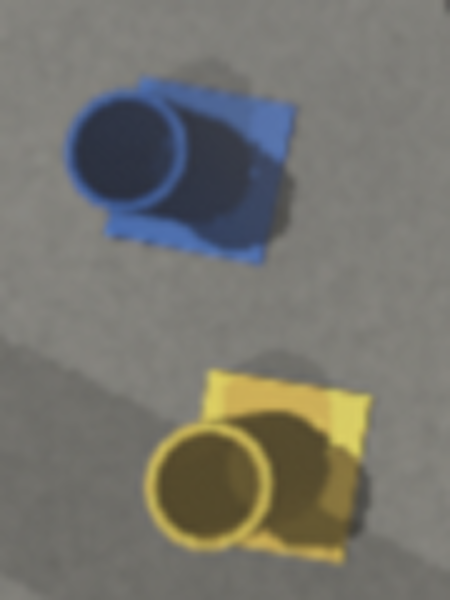

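View pics/cup_s.png

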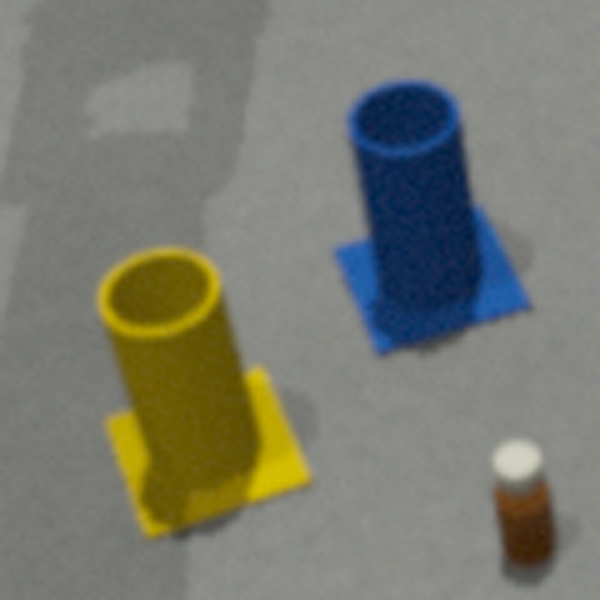

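```bash
cat >> h.py <<'E'
from scipy.spatial.transform import Rotation as Ro
YAW=0.135
def down(yaw,tilt=0):
    # tool z down; jaws (tool y) along housing x at given yaw; tilt>0 tips the top towards -x
    y=np.array([np.cos(yaw),np.sin(yaw),0]); z=np.array([0,0,-1.]); x=np.cross(y,z)
    R=np.c_[x,y,z]
    hy=np.array([-np.sin(yaw),np.cos(yaw),0])
    return Ro.from_rotvec(-tilt*hy).as_matrix()@R
def delta(pos,R,o=None):
    o=o or ctrl.get_obs(); R0=Ro.from_rotvec(o['tool_rot']).as_matrix()
    d=R0.T@(np.array(pos)-o['tool_pos'])*100; w=Ro.from_matrix(R0.T@R).as_rotvec()/np.radians(5)
    return np.r_[d,w].round(2)
E
python3 - <<'E'
from h import *
s=load('side0');t=load('top0')
a=(160+126.5/5-.5,180+150.5/5-.5); b=(150+405/5-.5,120+119/5-.5)
print(onz(t,a,.11),onz(s,b,.11),tri(t,a,s,b))
o=ctrl.get_obs(); print(Ro.from_rotvec(o['tool_rot']).as_matrix().round(3))
for f in (0,np.pi):
    R=down(YAW)@Ro.from_rotvec([0,0,f]).as_matrix(); print(f,delta([.636,-.061,.33],R,o))
E
```

```text
[0.43020013 0.28578986 0.11      ] [0.42920049 0.28620507 0.11      ] (array([0.42972633, 0.28607167, 0.10988024]), np.float64(0.0010792918273357993))
[[-0.907  0.42  -0.001]
 [ 0.42   0.907 -0.001]
 [ 0.    -0.002 -1.   ]]
0 [-6.028e+01 -4.127e+01 -9.910e+00 -2.000e-02  1.000e-02  1.148e+01]
3.141592653589793 [-6.028e+01 -4.127e+01 -9.910e+00 -1.000e-02 -2.000e-02 -2.452e+01]
```

apply_moves(rows=[[-3,-2,-6,0,0,0.6],[-6,-4,-10,0,0,1.2],[-9,-6,-10,0,0,1.8],[-12,-8,-10,0,0,2.4],[-15,-10,-10,0,0,3],[-18,-12,-10,0,0,3.6],[-22,-15,-10,0,0,4.3],[-26,-18,-10,0,0,5],[-30,-20.5,-10,0,0,5.7],[-34,-23,-10,0,0,6.5],[-38,-26,-10,0,0,7.2],[-42,-29,-10,0,0,8],[-46,-31.5,-10,0,0,8.7],[-50,-34,-10,0,0,9.5],[-54,-37,-10,0,0,10.2],[-57,-39,-10,0,0,11],[-60.3,-41.3,-10,0,0,11.5],[-60.3,-41.3,-10,0,0,11.5],[-60.3,-41.3,-10,0,0,11.5],[-60.3,-41.3,-10,0,0,11.5]], grip=0)

```text
t: 2.15
tool_pos: [0.6357, -0.0605, 0.3307]
tool_rot: [-2.067, -2.365, 0.002]
contact_force: [0.1, -0.4, -0.1]
opening: 0.086
```

```bash
python3 - <<'E'
from h import *
d=grab('wrist','w1'); grab('side','s1')
o=ctrl.get_obs(); print(o['t'],o['tool_pos'],delta([.636,-.061,.33],down(YAW),o))
print(proj(d,[[.636,-.061,.235],[.63,.068,.207]]))
E
```

```text
2.25 [ 0.6357013  -0.06009072  0.33115305] [-0.09  0.02  0.12 -0.01  0.01  0.  ]
[[322.56134042 194.93812465]
 [339.45392699   1.5663809 ]]
```

View pics/w1.png

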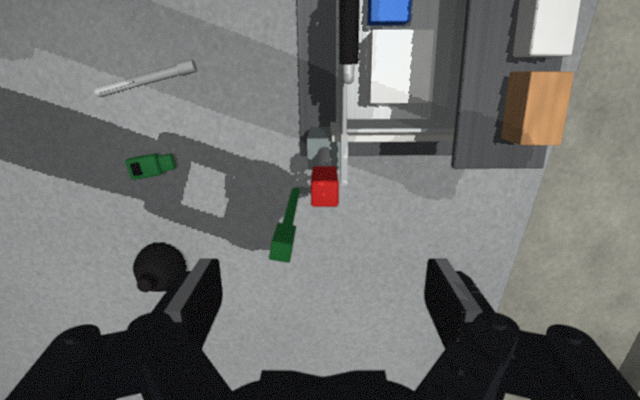

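Wrist view: the red head's top face is at about (325,193), against a predicted (322.6,195), and its flats are square to the jaws. The green look-alike is at (282,243), close to the left jaw, so I check clearance.

```bash
python3 - <<'E'
from h import *
s=load('side0');t=load('top0');w=load('w1')
print(onz(w,(325,193),.235))
g,e=tri(t,(200+739/4,10+432/4),s,(270+506/3.43,75+430/3.43)); print('green',g,e)
print(onz(w,(282,247),g[2]))
R=down(YAW)
print('in tool xy of pin pose', R.T@(g-np.array([.637,-.062,g[2]])))
E
```

```text
[ 0.63751032 -0.05933796  0.235     ]
green [ 0.60663061 -0.13894986  0.18337793] 0.00021528183874966144
[ 0.60862158 -0.13257905  0.18337793]
in tool xy of pin pose [-0.07216229 -0.04044977  0.        ]
```

apply_moves(rows=[[0,0.1,3,0,0,0],[0,0.1,6,0,0,0],[0,0.1,9,0,0,0],[0,0.1,11,0,0,0],[0,0.1,12.5,0,0,0],[0,0.1,13.6,0,0,0],[0,0.1,13.6,0,0,0],[0,0.1,13.6,0,0,0]])

```text
t: 3.05
tool_pos: [0.6371, -0.06, 0.1962]
tool_rot: [2.065, 2.365, -0.001]
contact_force: [0.0, -0.2, -0.3]
opening: 0.0854
```

apply_moves(rows=[[0,0,0,0,0,0],[0,0,0,0,0,0],[0,0,0,0,0,0],[0,0,0,0,0,0],[0,0,0,0,0,0],[0,0,0,0,0,0],[0,0,0,0,0,0],[0,0,0,0,0,0],[0,0,0,0,0,0],[0,0,0,0,0,0]], grip=1, squeeze=50)

```text
t: 4.05
tool_pos: [0.6371, -0.0601, 0.1966]
tool_rot: [2.065, 2.365, -0.001]
contact_force: [-0.7, 0.1, 3.5]
opening: 0.0195
```

Gripped: the opening is 19.5 mm, which matches the 20 mm head. Lifting straight up about 19 cm.

apply_moves(rows=[[0,0,-0.5,0,0,0],[0,0,-1.5,0,0,0],[0,0,-3,0,0,0],[0,0,-5,0,0,0],[0,0,-7,0,0,0],[0,0,-10,0,0,0],[0,0,-13,0,0,0],[0,0,-16,0,0,0],[0,0,-19,0,0,0],[0,0,-19,0,0,0],[0,0,-19,0,0,0]])

```text
t: 5.15
tool_pos: [0.6372, -0.0598, 0.3883]
tool_rot: [2.063, 2.363, 0.001]
contact_force: [-0.4, -0.1, -0.2]
opening: 0.0196
```

```bash
python3 - <<'E'
from h import *
d=grab('side','s2'); t=grab('top','t2')
o=ctrl.get_obs(); print(o['t'],o['tool_pos'],o['contact_force'],o['opening'])
c=np.array([.4297,.286])
print(delta([c[0],c[1],.386],down(YAW),o))
print(proj(d,[[.637,-.06,.24]]))
E
```

```text
5.25 [ 0.63651238 -0.05968509  0.38503654] [-0.73452559  0.09203367 -0.89149006] 0.019093931528127547
[ 3.704e+01 -1.582e+01 -1.200e-01 -1.000e-02  1.000e-02  1.000e-02]
[[405.21274074 148.45968605]]
```

View pics/s2.png

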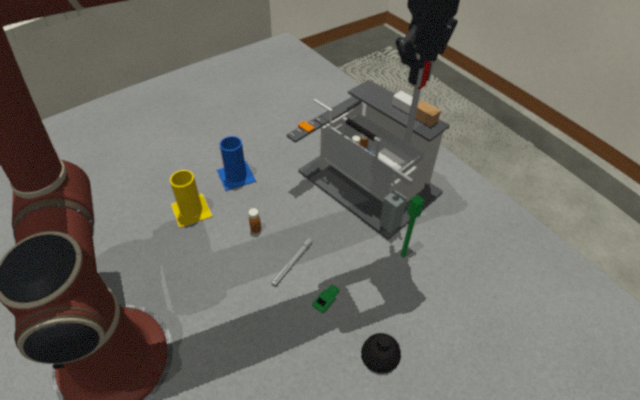

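The pin is out of the socket and hangs vertically, with its foot near (407,148), as predicted. Now I move it over the blue cup.

apply_moves(rows=[[2,-0.9,0,0,0,0],[5,-2.1,0,0,0,0],[8,-3.4,0,0,0,0],[11,-4.7,0,0,0,0],[14,-6,0,0,0,0],[17,-7.3,0,0,0,0],[20,-8.6,0,0,0,0],[23,-9.8,0,0,0,0],[26,-11.1,0,0,0,0],[29,-12.4,0,0,0,0],[32,-13.7,0,0,0,0],[34.5,-14.8,0,0,0,0],[36.2,-15.5,0,0,0,0],[37,-15.8,0,0,0,0],[37,-15.8,0,0,0,0],[37,-15.8,0,0,0,0],[37,-15.8,0,0,0,0]])

```text
t: 6.95
tool_pos: [0.4304, 0.2848, 0.3844]
tool_rot: [-2.067, -2.365, 0.004]
contact_force: [0.7, 0.4, -0.7]
opening: 0.0197
```

```bash
python3 - <<'E'
from h import *
d=grab('side','s3')
o=ctrl.get_obs(); print(o['t'],o['tool_pos'],o['opening'])
print(delta([.4297,.286,.29],down(YAW),o), proj(d,[[.4297,.286,.24],[.4297,.286,.11]]))
cv2.imwrite('pics/s3c.png',cv2.resize(d['color'][0:200,120:360],(720,600),interpolation=cv2.INTER_CUBIC))
E
```

```text
7.0 [0.43047313 0.28483113 0.38459938] 0.019624235909264615
[ 0.14 -0.05  9.46 -0.02  0.02 -0.01] [[223.15268085  97.52515233]
 [230.72870518 143.26567186]]
```

View pics/s3c.png

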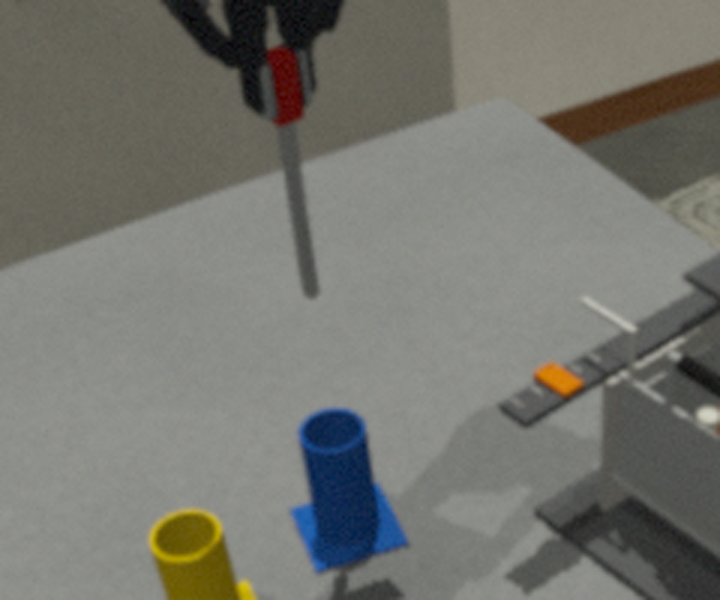

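The foot is at (223.7,97.7) against a predicted (223.2,97.5), so the pin hangs straight over the blue cup. Lowering.

apply_moves(rows=[[0.1,0,3,0,0,0],[0.1,0,6,0,0,0],[0.1,0,9,0,0,0],[0.1,0,11,0,0,0],[0.1,0,13,0,0,0],[0.1,0,15,0,0,0],[0.1,0,17,0,0,0],[0.1,0,19,0,0,0],[0.1,0,20.5,0,0,0],[0.1,0,21.8,0,0,0],[0.1,0,22.7,0,0,0],[0.1,0,22.7,0,0,0],[0.1,0,22.7,0,0,0]])

```text
t: 8.3
tool_pos: [0.4304, 0.2856, 0.1581]
tool_rot: [2.068, 2.365, -0.002]
contact_force: [-0.5, 0.5, -0.6]
opening: 0.0191
```

apply_moves(rows=[[0,0,0,0,0,0],[0,0,0,0,0,0],[0,0,0,0,0,0],[0,0,0,0,0,0],[0,0,0,0,0,0],[0,0,0,0,0,0],[0,0,0,0,0,0],[0,0,0,0,0,0]], grip=0)

```text
t: 9.1
tool_pos: [0.4304, 0.2856, 0.1581]
tool_rot: [2.067, 2.365, -0.002]
contact_force: [0.2, 0.4, 0.0]
opening: 0.0853
```

```bash
python3 - <<'E'
from h import *
d=grab('side','s4');w=grab('wrist','w4')
o=ctrl.get_obs(); print(o['t'],o['tool_pos'],o['opening'])
a=cv2.resize(d['color'][50:200,160:320],(640,600),interpolation=cv2.INTER_CUBIC);cv2.imwrite('pics/s4c.png',a)
E
```

```text
9.2 [0.43034993 0.28558857 0.15806849] 0.08565073352000181
```

View pics/s4c.png

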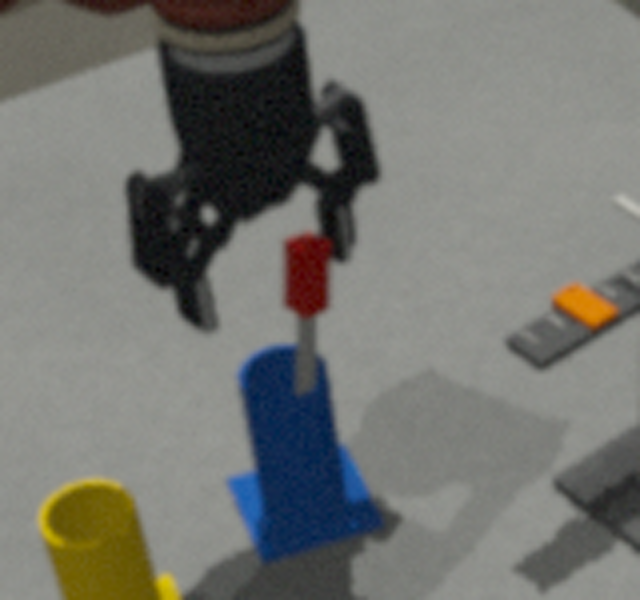

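View pics/w4.png

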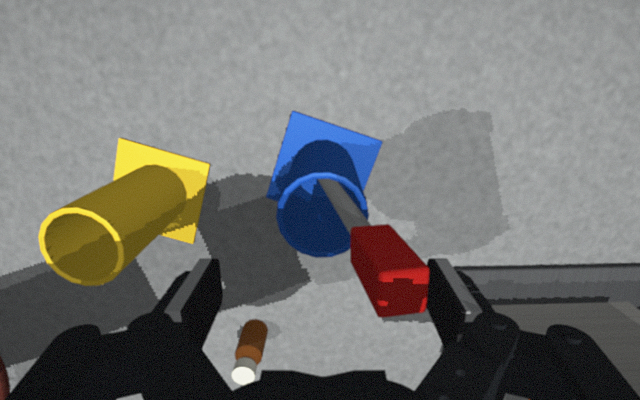

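The pin stands in the blue cup, leaning towards the right jaw: its head is at (390,275) in the wrist view, close to the pad. I shift the jaw away before rising.

apply_moves(rows=[[0,0.6,0,0,0,0],[0,1.2,0,0,0,0],[0,1.2,0,0,0,0],[0,1.2,-2,0,0,0],[0,1.2,-5,0,0,0],[0,1.2,-9,0,0,0],[0,1.2,-13,0,0,0],[0,1.2,-17,0,0,0],[0,1.2,-17,0,0,0],[0,1.2,-17,0,0,0]])

```text
t: 10.2
tool_pos: [0.4429, 0.2876, 0.3295]
tool_rot: [2.067, 2.364, 0.002]
contact_force: [-0.3, -0.5, -0.9]
opening: 0.0852
```

```bash
python3 - <<'E'
from h import *
d=grab('side','s5');t=grab('top','t5');w=grab('wrist','w5')
o=ctrl.get_obs(); print(o['t'],o['tool_pos'],o['opening'],o['contact_force'])
a=cv2.resize(d['color'][50:200,160:320],(640,600),interpolation=cv2.INTER_CUBIC);cv2.imwrite('pics/s5c.png',a)
print(delta([.635,.068,.3],down(YAW),o))
E
```

```text
10.35 [0.44175731 0.28709856 0.32584558] 0.08569704929421078 [-0.8945803  -0.22231011 -0.28853964]
[-2.429e+01  1.624e+01  2.570e+00 -5.000e-02  3.000e-02 -1.000e-02]
```

View pics/s5c.png

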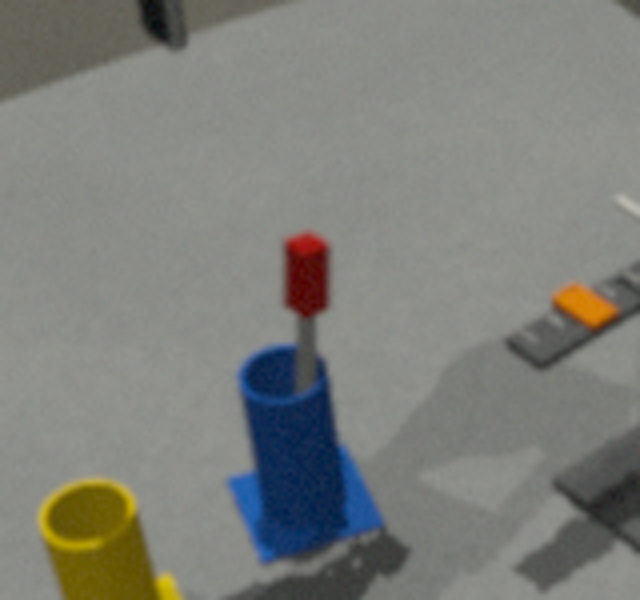

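View pics/w5.png

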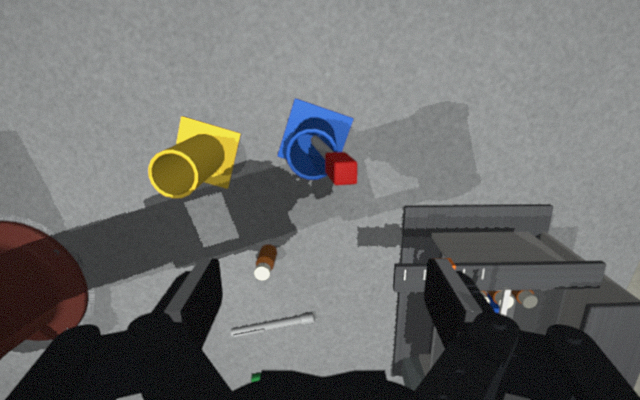

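The pin stands in the blue cup at a slight lean, free of the gripper. Now to a point above the handle.

apply_moves(rows=[[-2,1.3,0,0,0,0],[-5,3.3,0,0,0,0],[-8,5.3,0,0,0,0],[-11,7.3,0,0,0,0],[-14,9.3,0,0,0,0],[-17,11.3,0,0,0,0],[-20,13.3,0,0,0,0],[-22.5,15,0,0,0,0],[-24.3,16.2,0,0,0,0],[-24.3,16.2,0,0,0,0],[-24.3,16.2,0,0,0,0],[-24.3,16.2,0,0,0,0]])

```text
t: 11.55
tool_pos: [0.6342, 0.0688, 0.3254]
tool_rot: [-2.065, -2.365, 0.008]
contact_force: [-0.0, -0.2, 0.2]
opening: 0.0856
```

```bash
python3 - <<'E'
from h import *
w=grab('wrist','w6');s=grab('side','s6')
o=ctrl.get_obs(); print(o['t'],o['tool_pos'])
ex=np.array([np.cos(YAW),np.sin(YAW),0]);ey=np.array([-ex[1],ex[0],0]);O=np.array([.635,.068,.2])
print(proj(w,[O,O+.04*ey,O-.04*ey]),proj(s,[O,O+.04*ey,O-.04*ey]))
E
```

```text
11.65 [0.63422699 0.06897033 0.32588308]
[[323.76646552 183.16787398]
 [323.84700977 132.2441476 ]
 [323.69142597 229.76398792]] [[360.27640149 129.8500094 ]
 [346.72526697 121.14499606]
 [374.37047942 138.93597262]]
```

View pics/w6.png

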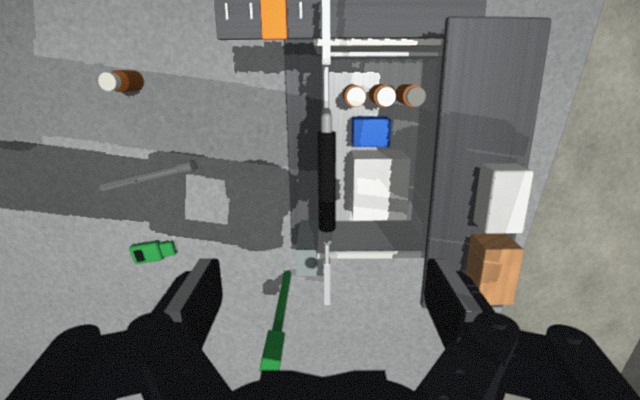

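```bash
python3 - <<'E'
from h import *
w=load('w6');t=load('t5');s=load('s5')
ex=np.array([np.cos(YAW),np.sin(YAW),0]);ey=np.array([-ex[1],ex[0],0])
H=onz(w,(327,181),.2); print('H',H)
def f(d,n,x0,y0,x1,y1):
    c=d['color'][y0:y1,x0:x1]; hsv=cv2.cvtColor(c,cv2.COLOR_BGR2HSV)
    m=cv2.inRange(hsv,(5,150,120),(18,255,255)); k,l,st,ce=cv2.connectedComponentsWithStats(m)
    i=1+st[1:,4].argmax(); u=ce[i]+[x0,y0]; P=onz(d,u,.159); print(n,u,st[i],P,(P-H)@ex,(P-H)@ey)
    ys,xs=np.where(l==i)
    P=np.array([onz(d,(a+x0,b+y0),.159) for a,b in zip(xs,ys)]); X=(P-H)@ex; print('  x range',np.percentile(X,[2,50,98]))
f(w,'w',230,0,310,60); f(t,'t',210,125,245,150); f(s,'s',285,110,330,140)
# pointer in wrist/top/side at z=.2
for d,u in((w,(326,30)),(t,(200+95/4,10+402/4)),(s,(270+182/3.43,75+103/3.43))):
    P=onz(d,u,.2); print('ptr',P,(P-H)@ex,(P-H)@ey)
print(delta([H[0],H[1],.182],down(YAW)))
E
```

```text
H [0.63727132 0.0701066  0.2       ]
w [273.43234995  18.92980671] [ 30   0  27  39 983] [0.57840997 0.18546678 0.159     ] -0.04279942709913104 0.12223273092063104
  x range [-0.05241791 -0.04278657 -0.03317613]
t [229.87671233 135.8630137 ] [14  7 11  9 73] [0.57882503 0.1798108  0.159     ] -0.04314938582416372 0.11657235086942438
  x range [-0.05280148 -0.04256465 -0.03565492]
s [305.8556701  126.12371134] [14 11 15 11 97] [0.57605613 0.18613384 0.159     ] -0.04504207516158912 0.12321051990174357
  x range [-0.05579198 -0.04509538 -0.0344136 ]
ptr [0.6214145  0.17831658 0.2       ] -0.0011485364647425933 0.1093595941194843
ptr [0.61869679 0.18389773 0.2       ] -0.0030903416325257665 0.1152557433753124
ptr [0.62185997 0.18384268 0.2       ] 3.663989160981613e-05 0.1147754617687665
[ 0.1   0.38 14.39 -0.05  0.02  0.  ]
```

Wrist view: the handle bar runs from (327,130) to (327,231), and the mark's centre is at (273,19). All three views put the mark 43–45 mm in front of the closed pointer. Descending on the handle.

apply_moves(rows=[[0.1,0.3,3,0,0,0],[0.1,0.3,6,0,0,0],[0.1,0.3,9,0,0,0],[0.1,0.3,11,0,0,0],[0.1,0.3,13,0,0,0],[0.1,0.3,14.5,0,0,0],[0.1,0.3,14.5,0,0,0],[0.1,0.3,14.5,0,0,0]])

```text
t: 12.45
tool_pos: [0.6366, 0.0703, 0.1815]
tool_rot: [-2.065, -2.367, 0.006]
contact_force: [1.1, -0.3, -0.0]
opening: 0.0852
```

apply_moves(rows=[[0,0,0,0,0,0],[0,0,0,0,0,0],[0,0,0,0,0,0],[0,0,0,0,0,0],[0,0,0,0,0,0],[0,0,0,0,0,0],[0,0,0,0,0,0],[0,0,0,0,0,0],[0,0,0,0,0,0],[0,0,0,0,0,0]], grip=1, squeeze=60)

```text
t: 13.45
tool_pos: [0.6364, 0.0702, 0.1819]
tool_rot: [-2.065, -2.366, 0.007]
contact_force: [-4.5, -0.7, 5.1]
opening: 0.012
```

```bash
python3 - <<'E'
from h import *
s=grab('side','s7')
o=ctrl.get_obs(); print(o['t'],o['tool_pos'],o['opening'],o['contact_force'])
a=cv2.resize(s['color'][75:225,280:440],(640,600),interpolation=cv2.INTER_CUBIC);cv2.imwrite('pics/s7c.png',a)
ex=np.array([np.cos(YAW),np.sin(YAW),0])
for th in (.07,.14,.21,.28):
    P=o['tool_pos']; hinge=P.copy(); hinge-=0; hinge[2]=.045
    R=Ro.from_rotvec(-th*np.array([-ex[1],ex[0],0])).as_matrix()
    print(th,delta(hinge+R@(P-hinge),down(YAW,th),o))
E
```

```text
13.5 [0.63642445 0.07023313 0.18186129] 0.012272663784077199 [-5.00093665 -0.26714794  3.9634409 ]
0.07 [ 0.   -0.96  0.04 -0.85  0.03  0.01]
0.14 [ 0.   -1.91  0.14 -1.65  0.03  0.01]
0.21 [ 0.   -2.85  0.31 -2.45  0.02  0.01]
0.28 [ 0.   -3.78  0.55 -3.26  0.02  0.01]
```

View pics/s7c.png

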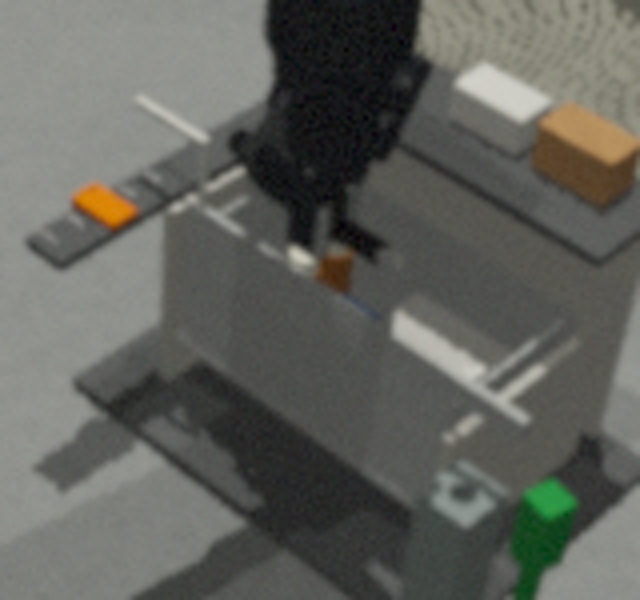

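The handle is gripped (12 mm opening on the 14 mm rubber bar) and the pointer hasn't moved. Pulling along the arc, tilting with the bin.

apply_moves(rows=[[0,-0.3,0,-0.3,0,0],[0,-0.65,0.02,-0.55,0,0],[0,-0.95,0.04,-0.8,0,0],[0,-1.3,0.07,-1.1,0,0],[0,-1.6,0.1,-1.4,0,0],[0,-1.9,0.14,-1.65,0,0],[0,-2.25,0.2,-1.95,0,0],[0,-2.55,0.25,-2.2,0,0],[0,-2.85,0.31,-2.45,0,0],[0,-3.15,0.38,-2.7,0,0],[0,-3.5,0.47,-3,0,0],[0,-3.8,0.55,-3.25,0,0],[0,-3.8,0.55,-3.25,0,0],[0,-3.8,0.55,-3.25,0,0],[0,-3.8,0.55,-3.25,0,0]])

```text
t: 15.0
tool_pos: [0.5996, 0.0649, 0.1769]
tool_rot: [1.931, 2.212, 0.314]
contact_force: [7.3, 0.2, -1.6]
opening: 0.0125
```

```bash
python3 - <<'E'
from h import *
s=grab('side','s8');t=grab('top','t8')
o=ctrl.get_obs(); print(o['t'],o['tool_pos'],o['opening'],o['contact_force'])
cv2.imwrite('pics/s8c.png',cv2.resize(s['color'][85:165,270:376],(795,600),interpolation=cv2.INTER_CUBIC))
cv2.imwrite('pics/t8c.png',cv2.resize(t['color'][85:165,190:290],(750,600),interpolation=cv2.INTER_CUBIC))
Rt=Ro.from_rotvec(o['tool_rot']).as_matrix(); print('grasp',o['tool_pos']-.019*Rt[:,2], 'tilt',np.arccos(-Rt[2,2]))
E
```

```text
15.1 [0.59962243 0.06488611 0.17688141] 0.012049372559931867 [ 6.97751066 -0.09603721 -2.09977585]
grasp [0.59433948 0.06421852 0.19511996] tilt 0.2840661904338433
```

View pics/s8c.png

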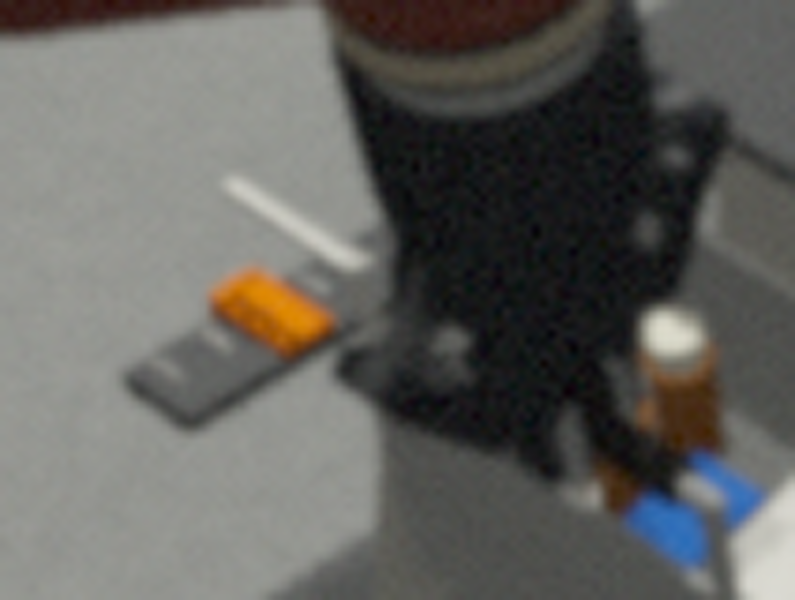

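View pics/t8c.png

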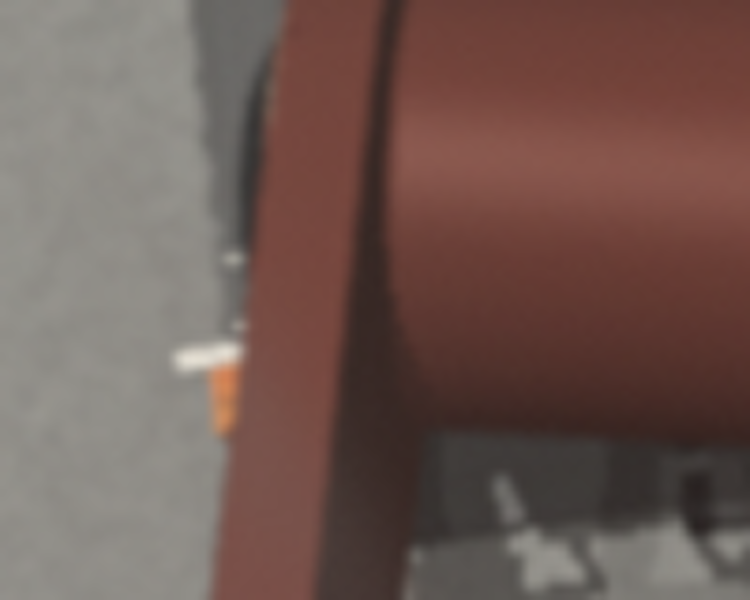

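```bash
python3 - <<'E'
from h import *
s=load('s8');t=load('t8');s0=load('s5');t0=load('t5');w=load('w6')
ex=np.array([np.cos(YAW),np.sin(YAW),0]);ey=np.array([-ex[1],ex[0],0])
H=np.array([.6373,.0701,.2])
S=lambda x,y:(270+(x+.5)/7.5-.5,85+(y+.5)/7.5-.5)
T=lambda x,y:(190+(x+.5)/7.5-.5,85+(y+.5)/7.5-.5)
for z in (.196,):
  for n,d,u in (('sT',s,S(230,183)),('sM',s,S(300,226)),('tT',t,T(180,361)),('tM',t,T(222,354))):
    P=onz(d,u,z); print(n,z,P.round(4),((P-H)@ex).round(4),((P-H)@ey).round(4))
print('tip tri',tri(s,S(230,183),t,T(180,361)))
# mark in this side view, top face corners
for n,u in (('Lback',(258,270)),('Rback',(337,315)),('Rfront',(292,347)),('Lfront',(213,296))):
    P=onz(s,S(*u),.159); print(n,((P-H)@ex).round(4),((P-H)@ey).round(4))
for n,u in (('tback',(222,366)),('tfront',(222,433))):
    P=onz(t,T(*u),.157); print(n,((P-H)@ex).round(4),((P-H)@ey).round(4))
E
```

```text
sT 0.196 [0.5745 0.2055 0.196 ] -0.044 0.1426
sM 0.196 [0.5796 0.1763 0.196 ] -0.0429 0.113
tT 0.196 [0.5745 0.2038 0.196 ] -0.0442 0.141
tM 0.196 [0.5763 0.1927 0.196 ] -0.044 0.1297
tip tri (array([0.5736131 , 0.20350065, 0.19768383]), np.float64(0.0007499958697520644))
Lback -0.0346 0.1412
Rback -0.0317 0.1087
Rfront -0.052 0.1068
Lfront -0.0532 0.1411
tback -0.0338 0.1387
tfront -0.053 0.1407
```

The pointer is at x = −43.7 mm and the mark's centre at −43 mm in both views, so it is on the mark to within about 1 mm. I hold, then check again.

apply_moves(rows=[[0,0,0,0,0,0],[0,0,0,0,0,0],[0,0,0,0,0,0],[0,0,0,0,0,0],[0,0,0,0,0,0],[0,0,0,0,0,0],[0,0,0,0,0,0],[0,0,0,0,0,0],[0,0,0,0,0,0],[0,0,0,0,0,0]])

```text
t: 16.1
tool_pos: [0.6003, 0.065, 0.1771]
tool_rot: [1.929, 2.21, 0.318]
contact_force: [7.9, 2.0, -2.1]
opening: 0.0116
```

```bash
python3 - <<'E'
from h import *
s=grab('side','s9')
o=ctrl.get_obs(); print(o['t'],o['tool_pos'],o['opening'],o['contact_force'],abs(o['dq']).max())
cv2.imwrite('pics/s9c.png',cv2.resize(s['color'][85:200,200:353],(798,600),interpolation=cv2.INTER_CUBIC))
E
```

```text
16.15 [0.6003334  0.06498903 0.17709936] 0.0121409776070987 [ 7.30046441  1.3216366  -2.04523423] 0.001998050419771827
```

View pics/s9c.png

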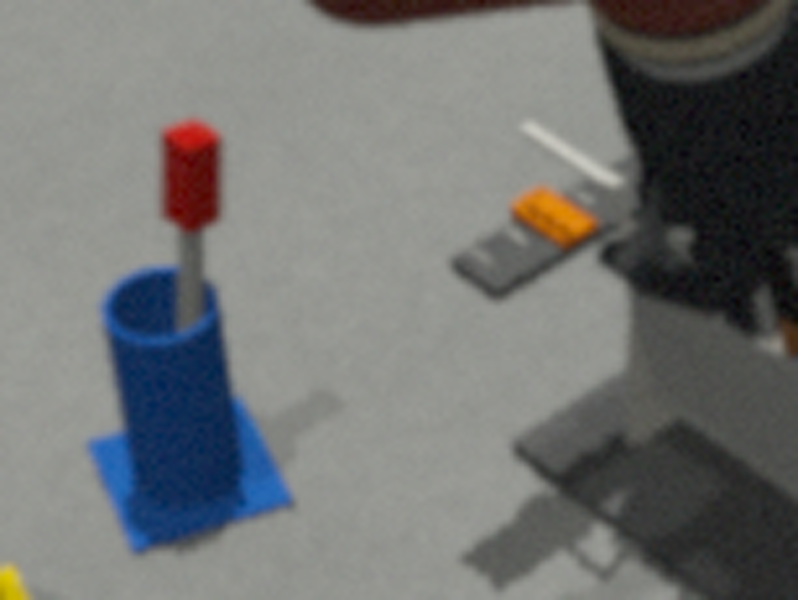

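View pics/s9.png

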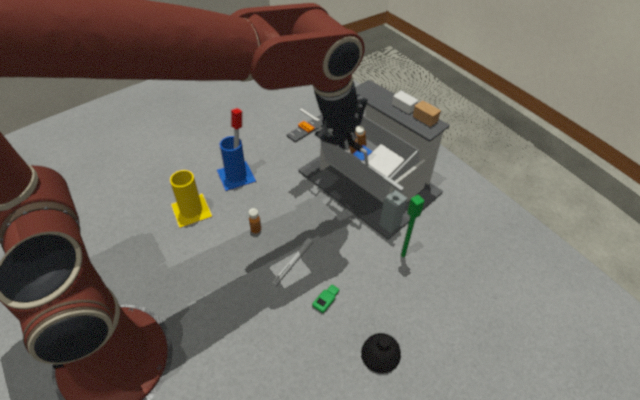

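The pin is in the blue cup with its head at (237,119). The pointer (crop 525–620, 125–185) is still over the mark after a drift of about 0.7 mm. The bystanders are in place and the arm is still, so I hand in.

```bash
python3 -c "
from station import ctrl
print(ctrl.finish_job()); o=ctrl.get_obs(); print(o['t'],o['tool_pos'],o['contact_force'])"
```

```text
the job is handed in; nothing more can be done
None
the job is handed in; nothing more can be done
```

I pulled the red-headed pin out of its socket, stood it in the blue cup and let go of it. I then gripped the bin's handle, pulled it until the pointer was over the orange mark, and handed in at about 16 s while still holding it. The hand-in gave no verdict.

**Pointer:** it measured −43.7 mm along the rail against the mark's centre at −43 mm. It drifted back about 0.7 mm during the hold, well inside the 10 mm tolerance. One earlier side-view reading put the mark at −45 mm, about 2 mm off the others but still inside.

**Hold:** the wrist sensor read about 7 N with the arm still (joint speeds below 0.002 rad/s). That is the outside force on the tool, not a direct reading of the contact with the bin.

**Pin:** it leans slightly in the blue cup and is free of the gripper. I judged its foot from the release pose, about 12 mm above the counter and central in the cup, and did not measure it afterwards.

**Bystanders:** the mask dome, vial, buckle and penlight look unmoved in the last side picture, and so do the green and yellow look-alikes.

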